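# Free the trapped spanner and seat the upper organiser in the lid below

### The arm

A 6-joint arm with a two-finger parallel gripper is mounted at the origin on a cart in front of the work surface, level with it; the furniture and walls round the work are solid. World frame = base frame: x ahead of the robot, y to its left, z up, the work surface at z = 0. Lengths are in m, angles in degrees, forces in N, time in s.
With the tool pointing down it reaches from about 0.375 to 0.75 m from the base axis. Payload 9 kg.
Tool frame: the origin (TCP) lies where the fingers leave the gripper's body, on its centre line; the fingertips stand 73 mm ahead of it and the grasp point (between the pads) lies 54 mm ahead of it (robot.tip_reach is the distance from the TCP to the fingertips, in m); z points along the fingers, y is the line along which they close (so a half turn about z gives the same grasp; the last joint's range is limited). The gripper opens to 85 mm and grips with 20 to 120 N. Pads are 22 mm wide; open, the fingers measure 114 mm over their backs; the gripper's body (76 mm by 85 mm) begins 54 mm behind the grasp point. The pads swing forward as they close: fully open they stand 13 mm farther back than shut.
Start: joints at [58.001, 5.964, 5.575, 89.605, 0, 77.527], TCP at [0.201, 0.566, 0.304] pointing down, gripper open.
Joint ranges: [-171.21, 171.21], [-48.23, 106.86], [-62.78, 66.21], [-105.2, 120.99], [-86.42, 89.51], [-180, 180]. Speed limits (degrees/s): [127.2, 127.2, 147.25, 180, 180, 180].

### API

Orientations are given as [roll, pitch, yaw] about the fixed x, y, z axes, in that order (R = Rz(yaw) Ry(pitch) Rx(roll)).
In Python, from plant import robot gives the robot as it stands. Calls block until the motion is done:
- robot.move_pose(position, orientation): joint-space move of the TCP to a pose.
- robot.line_to(position, vel=0.15, rotation=None, guard=None): straight line of the TCP; rotation=None keeps the orientation; vel is the mean speed in m/s. With guard (N) it stops when the force on the tool has changed by that much, and returns True; else False.
- robot.goto_joints(angles): joint-space move.
- robot.set_gripper(opening): finger opening in m; the grip force is fixed at half the most; returns when the fingers have stopped.
- robot.pause(seconds).
- robot.ik(position, orientation): joint angles nearest the present ones, or None.
- robot.observe(): the state.
- robot.grab_frame(name): name is "side" or "top" or "wrist"; returns the picture (384x512x3 uint8, blue, green, red); there is no depth.
- robot.get_calibration(name): a dict with "vertical_fov" (degrees; the focal length in pixels is half the picture's height over the tangent of half this angle, whatever the lens; pixels are square), "cx", "cy" (the principal point, pixels), "rvec" (rotation vector, rad) and "tvec" (3), from world to camera coordinates, as OpenCV has them. Camera axes: x right, y down, z forward; pixel columns grow to the right and rows downward; lengths in m; the calibration is good to about 2 mm. A picture is of the moment at which its call begins: read the wrist's pose just before it. get_calibration takes no time and is no camera call; for the wrist camera it gives the pose at the moment of the call.
A pose or a line that the arm cannot do raises robot.IKError and nothing moves.
- robot.job_done(): hands the job in; it is judged then, once.
The state is a dict: "time": time; "q": joint angles; "qvel": joint speeds; "joint_torque": joint torques, N m; "tool_pos": TCP position; "tcp_rot": TCP orientation; "ft_force": force on the tool from outside, world axes, zero at the start; "torque": the same for the moment, N m; "gripper_width": finger opening in m; "gripper_force": force on a finger pad.
Only numpy, scipy, OpenCV 4.12 (cv2) and the standard library are available. Lean on these libraries where they do the work, as an engineer would, in place of code of your own. Each camera call takes 0.05 s, during which the arm holds its last target. There are 200 camera calls.

### The job

The orange-lidded parts organiser was set down askew on the blue-lidded one, with a flat spanner caught underneath. First draw the spanner out and lay it flat on the bench without dropping it; then shift the orange organiser, keeping it level and on top, until all four of its feet have dropped fully into the recesses of the blue lid. Leave the blue organiser standing where it is and the sanding block, glue bottle and screwdriver undisturbed.

Things in the scene. Friction and masses are not known exactly. Their poses are not given: they have to be found in the camera images.
- lower_case: Lower parts organiser, loose, about 3 kg: closed box 150 (x) x 200 (y) x 49 mm high, blue lid with clear window, on four black feet. Origin: centre of the footprint at the underside of the feet; z up, y along the long side, -x is the front. Front: two black latches stand out 1.5 mm (y = +-60, z 15 to 41 mm); elsewhere the lid edge is outermost, the tub below it 2 mm smaller all round.
- lid_top (a point): Centre of the blue lid's flat top, 49 mm above lower_case's origin, same axes. Four square recesses 20 x 20 mm, 8 mm deep, are centred at x = +-45, y = +-77 mm from here. At the start the upper feet stand on this lid 18 to 29 mm too far to +x, up to 22 mm off in y and up to 0.1 rad turned. Sliding the upper case takes 2 to 6 N; the lower one stays put below about 14 N.
- upper_case: Upper parts organiser, loose, 0.5 to 1 kg, the same box with an orange lid, same frame: origin at the centre, at the underside of its feet. Feet 16 x 16 mm, 7 mm high, at x = +-45, y = +-77 mm: 2 mm play each side in a recess. Too wide to grasp; meant to be pushed, hooked or dragged. Its load sits off centre, so it may turn when pushed at one point.
- upper_back (a point): Middle of the orange organiser's plain back face (x = +75, y = 0, z = 44 mm in upper_case). When all four feet are over their recesses it drops 7 mm and the recess walls then stop it. Seated, its underside lies on the blue lid: upper_case origin at x = y = 0, z = 42 mm in lower_case (49 mm when standing on the lid), parallel to it.
- spanner: Flat steel spanner 212 mm long, 5 mm thick, 0.17 kg. Origin: centre, underside; y along the shank: tail end y = +106, shank 16 mm wide, forked head 40 mm wide at y = -86 to -106. At the start it lies on the blue lid in the 7 mm gap under the orange organiser, between its feet (inner faces at x = +-37 mm); it must be drawn out lengthwise, level.
- spanner_tail (a point): Tail end of the spanner, mid thickness (y = +106, z = 2.5 mm in spanner). At the start 60 to 75 mm of the tail stick out from under the orange organiser on its left (+y) side and overhang the blue lid in free air, 49 mm above the bench, fit to be pinched across the shank from above. The bench to the left of the organisers is clear.
- sanding_block: Bystander: brown cork sanding block, 60 x 97 x 28 mm, origin at the centre of its underside. To the right of the organisers.
- glue_bottle: Bystander: yellow glue bottle, 61 x 92 x 271 mm, origin at the centre of its underside. Behind the organisers.
- screwdriver: Bystander: screwdriver with orange handle, 27 x 220 x 26 mm lying along its y axis, origin at the centre of its underside. To the right of the organisers.

How it is judged:
By the outcome, as a careful person would: the job done as asked, in the order asked, and still so for the second after the job is handed in, with the robot touching nothing.
It also fails if it takes over 61 s, if anything falls off the work surface, if the arm or the gripper's body presses on something with over 40 N, if the wrist force passes 120 N, or if a joint passes its speed limit or range.

## Working session

There is one attempt and no reset: what is moved stays moved. The work goes in short steps, each a Python script; the robot and the scene stay as the last script left them, time stands still between calls to the robot, and variables do not carry over. Pictures are saved under pics/ and viewed, at most 10 in all, crops included, and the job is handed in when it is done.

```bash
ls; mkdir -p pics
python3 - <<'E'
from plant import robot
import cv2,numpy as np
a=[robot.grab_frame(n) for n in("side","top")]
for n,i in zip(("side","top"),a):
    cv2.imwrite(f"pics/{n}0.png",i); c=robot.get_calibration(n); print(n,c, -cv2.Rodrigues(np.array(c["rvec"]))[0].T@np.array(c["tvec"]).ravel())
print(robot.observe()["time"])
E
```

```text
pics
side {'vertical_fov': 50.64085138626802, 'cx': 250.3260418496337, 'cy': 186.94473681168202, 'rvec': array([ 0.16078102, -2.61449017,  1.56374091]), 'tvec': array([0.59541952, 0.1476643 , 0.96185056])} [0.46940744 0.85069865 0.59787467]
top {'vertical_fov': 45.56250900415917, 'cx': 260.49565163513137, 'cy': 190.15296031056073, 'rvec': array([ 2.14279451, -2.1925442 ,  0.10551167]), 'tvec': array([-0.08586743,  0.60677996,  1.19224609])} [ 0.48134062 -0.10290194  1.24688744]
0.1
```

View pics/top0.png

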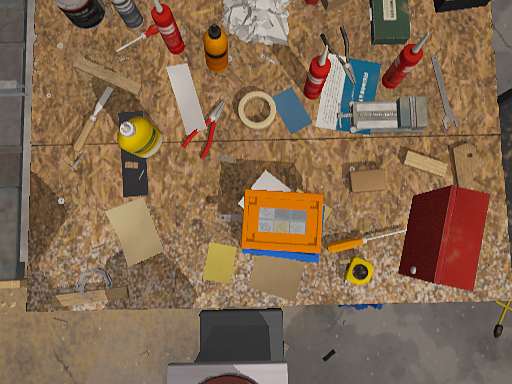

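View pics/side0.png

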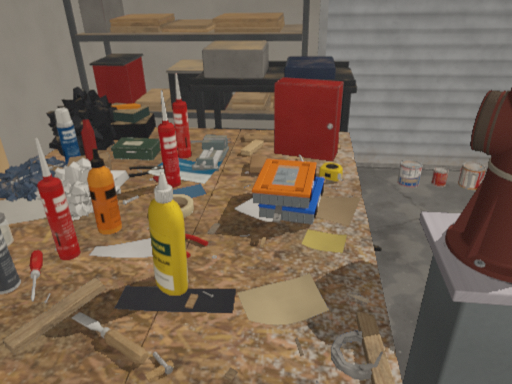

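The top view shows the orange lid around (283,220), with a blue strip of the lower lid below it and the spanner tail at about (220–243, 217). The glue bottle is at (140,137), left and behind. The side view agrees with this. Next I'll measure the lid and tail coarsely, then look from the wrist.

```bash
cat > h.py <<'E'
from plant import robot
import cv2,numpy as np
from scipy.spatial.transform import Rotation as Ro
def cam(n): return robot.get_calibration(n)
def K(c):
    f=192/np.tan(np.radians(c["vertical_fov"])/2); return np.array([[f,0,c["cx"]],[0,f,c["cy"]],[0,0,1]])
def cast(c,uv,z):
    R=cv2.Rodrigues(np.array(c["rvec"]))[0]; o=-R.T@np.array(c["tvec"]).ravel()
    uv=np.atleast_2d(np.array(uv,float)); d=(R.T@np.linalg.inv(K(c))@np.c_[uv,np.ones(len(uv))].T).T
    return o+d*((z-o[2])/d[:,2])[:,None]
def proj(c,P): return cv2.projectPoints(np.atleast_2d(np.array(P,float)),np.array(c["rvec"]),np.array(c["tvec"]),K(c),None)[0][:,0]
def biggest(m):
    cs=cv2.findContours(m.astype(np.uint8),cv2.RETR_EXTERNAL,cv2.CHAIN_APPROX_NONE)[0]; return max(cs,key=cv2.contourArea)[:,0]
def hsv(i): return cv2.cvtColor(i,cv2.COLOR_BGR2HSV)
def orange(i): h=hsv(i); return cv2.inRange(h,(8,170,120),(18,255,255))
def blue(i): h=hsv(i); return cv2.inRange(h,(103,150,60),(122,255,255))
def rect(c,pts,z):
    w=cast(c,pts,z)[:,:2].astype(np.float32)*1000; r=cv2.minAreaRect(w); b=cv2.boxPoints(r)/1000
    e=[b[1]-b[0],b[2]-b[1]]; L=max(e,key=np.linalg.norm); L=L*np.sign(L[1])
    return b.mean(0),np.degrees(np.arctan2(-L[0],L[1])),sorted(np.linalg.norm(x) for x in e)
E
python3 - <<'E'
from h import *
i=cv2.imread("pics/top0.png");c=cam("top")
m=orange(i); m[:180]=0; m[270:]=0; m[:,:230]=0;m[:,330:]=0
print(rect(c,biggest(m),.098))
print("tail",cast(c,[[220,217],[243,219]],.0515))
o=robot.observe(); print(o["tool_pos"],o["tcp_rot"])
w=cam("wrist"); R=cv2.Rodrigues(np.array(w["rvec"]))[0]; T=Ro.from_euler("xyz",o["tcp_rot"],degrees=True).as_matrix()
p=-R.T@np.array(w["tvec"]).ravel(); print("cam in tool",T.T@(p-o["tool_pos"]),"fwd in tool",T.T@R[2],"right",T.T@R[0],w["vertical_fov"])
a=np.radians(w["vertical_fov"])
for y in(90,-90,0):
  for P in([.43,-.1,.33],[.40,0.0,.33],[.5,.05,.3]): print(y,P,robot.ik(P,[180,0,y]))
E
```

```text
(array([ 0.5205224 , -0.15243524], dtype=float32), np.float32(-4.9555664), [np.float32(0.15040663), np.float32(0.19922182)])
tail [[ 0.53445747  0.00759656  0.0515    ]
 [ 0.52786133 -0.0524177   0.0515    ]]
[0.20042774 0.56532392 0.30319764] [-1.79934924e+02 -1.31949189e-02  1.60473083e+02]
cam in tool [ 0.07365892  0.00110329 -0.07124941] fwd in tool [-2.86104369e-01 -9.24558193e-04  9.58198015e-01] right [-8.88737600e-04  9.99999360e-01  6.99527531e-04] 70.78395235152941
90 [0.43, -0.1, 0.33] [-30.16319106 -21.41804985 -16.84153351  94.57651634   0.
  59.83680894]
90 [0.4, 0.0, 0.33] [-18.9050013  -28.96897082 -22.40015319  96.56881763   0.
  71.0949987 ]
90 [0.5, 0.05, 0.3] [ -9.23570771 -11.16169245 -11.48672992  89.67496253   0.
  80.76429229]
-90 [0.43, -0.1, 0.33] [ -30.16319106  -21.41804985  -16.84153351   94.57651634    0.
 -120.16319106]
-90 [0.4, 0.0, 0.33] [ -18.9050013   -28.96897082  -22.40015319   96.56881763    0.
 -108.9050013 ]
-90 [0.5, 0.05, 0.3] [ -9.23570771 -11.16169245 -11.48672992  89.67496253   0.
 -99.23570771]
0 [0.43, -0.1, 0.33] [-30.16319106 -21.41804985 -16.84153351  94.57651634   0.
 149.83680894]
0 [0.4, 0.0, 0.33] [-18.9050013  -28.96897082 -22.40015319  96.56881763   0.
 161.0949987 ]
0 [0.5, 0.05, 0.3] [ -9.23570771 -11.16169245 -11.48672992  89.67496253   0.
 170.76429229]
```

Run:
```python
from h import *
robot.move_pose([.33,.25,.36],[180,0,110])
robot.move_pose([.45,-.01,.33],[180,0,90])
robot.pause(.2)
c=cam("wrist"); i=robot.grab_frame("wrist"); cv2.imwrite("pics/w0.png",i); np.save("w0.npy",np.r_[np.ravel(c["rvec"]),np.ravel(c["tvec"])])
print(robot.observe()["time"])
m=orange(i); print(rect(c,biggest(m),.098))
```

```text
2.7583
(array([ 0.5213975 , -0.13656107], dtype=float32), np.float32(-4.7199473), [np.float32(0.15217756), np.float32(0.17425664)])
```

View pics/w0.png

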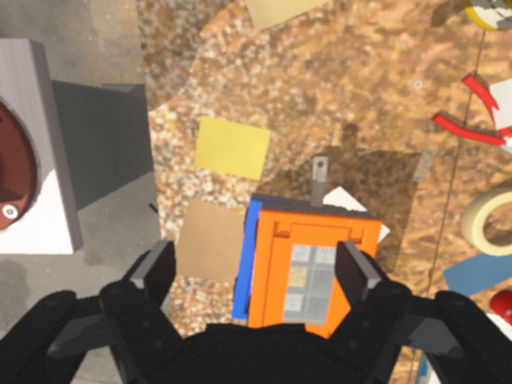

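The wrist view shows the spanner tail tip at about (320,158), with the shank running down to about (318,205). The blue front strip runs from (257,196) to (233,318). I'll enlarge that area.

Run:
```python
from h import *
i=cv2.imread("pics/w0.png"); v=np.load("w0.npy"); c=dict(cam("wrist"),rvec=v[:3],tvec=v[3:])
cv2.imwrite("pics/w0c.png",cv2.resize(i[145:335,225:395],None,fx=3.1,fy=3.1,interpolation=cv2.INTER_CUBIC)) 
h=hsv(i); 
for r in range(154,208,6): print(r,h[r,308:332,1].tolist(),h[r,308:332,2].tolist())
b=biggest(blue(i)[:, :]); 
P=cast(c,b,.049); print(P[:,:2].min(0),P[:,:2].max(0),rect(c,b,.049))
```

```text
154 [126, 126, 125, 125, 128, 133, 129, 125, 117, 119, 111, 116, 111, 112, 108, 115, 117, 125, 126, 124, 131, 129, 128, 128] [203, 201, 198, 192, 181, 171, 158, 143, 135, 126, 124, 117, 120, 118, 118, 118, 120, 120, 125, 127, 125, 128, 129, 126]
160 [98, 95, 98, 92, 81, 61, 46, 44, 44, 45, 47, 46, 51, 47, 47, 46, 44, 45, 47, 57, 87, 117, 123, 126] [145, 148, 149, 155, 160, 166, 182, 191, 196, 193, 186, 183, 179, 175, 178, 184, 185, 181, 173, 157, 140, 131, 129, 130]
166 [106, 116, 127, 119, 83, 54, 47, 44, 46, 53, 62, 77, 76, 62, 48, 44, 43, 44, 50, 64, 95, 116, 112, 108] [145, 139, 131, 129, 141, 169, 194, 193, 182, 169, 152, 133, 131, 136, 155, 179, 194, 195, 179, 151, 126, 121, 128, 139]
172 [115, 117, 114, 106, 72, 48, 42, 45, 48, 42, 43, 43, 41, 44, 45, 45, 41, 44, 54, 89, 120, 123, 122, 126] [144, 142, 146, 147, 159, 182, 188, 185, 179, 175, 171, 176, 179, 184, 189, 189, 191, 181, 162, 138, 125, 126, 128, 130]
178 [102, 99, 97, 75, 55, 46, 45, 46, 43, 45, 44, 43, 41, 43, 45, 43, 46, 52, 78, 101, 113, 115, 119, 127] [127, 129, 132, 136, 154, 177, 176, 173, 167, 169, 173, 176, 18
[... 436 characters left out ...]
4, 133, 136, 134, 136, 138, 140, 135, 136, 133, 131, 130, 130, 129, 132, 142, 162]
196 [75, 87, 82, 72, 54, 58, 56, 49, 51, 54, 46, 49, 49, 49, 55, 60, 51, 40, 22, 16, 16, 15, 14, 15] [142, 137, 127, 124, 128, 131, 133, 131, 129, 133, 134, 136, 135, 131, 130, 144, 185, 234, 249, 251, 252, 251, 251, 251]
202 [55, 62, 63, 55, 59, 53, 54, 53, 51, 50, 54, 52, 56, 51, 50, 40, 23, 18, 17, 17, 16, 16, 16, 17] [98, 99, 106, 115, 126, 129, 128, 131, 131, 132, 127, 128, 128, 130, 157, 216, 247, 251, 251, 252, 251, 251, 251, 251]
[ 0.41343575 -0.24436159] [ 0.45492838 -0.048605  ] (array([ 0.4348602 , -0.14581762], dtype=float32), np.float32(-6.373763), [np.float32(0.02296052), np.float32(0.19644985)])
```

View pics/w0c.png

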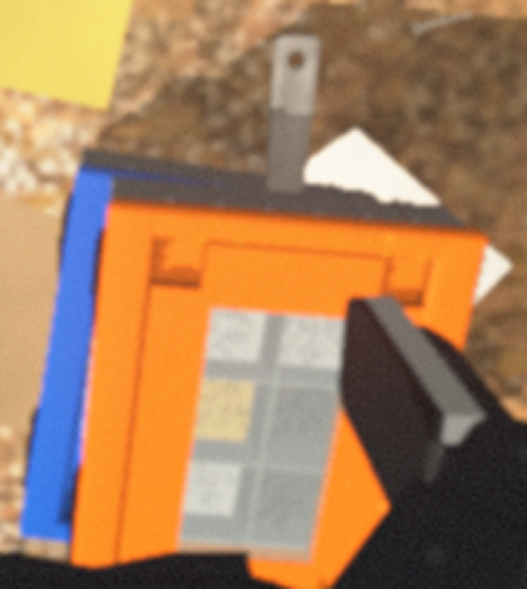

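The crop shows the shank cleanly, a light grey strip running from crop (297,35) to (285,190). The blue lid's front-left corner is at crop (82,165) and its front-right corner at (22,540).

```bash
cat >> h.py <<'E'
def lline(c,m,z,r0,r1,side):
    "line through the left/right mask boundary of rows r0..r1, on plane z: point, dir(+y)"
    p=[[(np.flatnonzero(m[r])[0]-.5 if side=="l" else np.flatnonzero(m[r])[-1]+.5),r] for r in range(r0,r1) if m[r].any()]
    w=cast(c,p,z)[:,:2]; f=cv2.fitLine(w.astype(np.float32)*1000,cv2.DIST_HUBER,0,.1,.01).ravel(); d=f[:2]*np.sign(f[1]); return f[2:]/1000,d,np.degrees(np.arctan2(-d[0],d[1]))
E
python3 - <<'E'
from h import *
i=cv2.imread("pics/w0.png"); v=np.load("w0.npy"); c=dict(cam("wrist"),rvec=v[:3],tvec=v[3:])
b=blue(i); m=np.zeros_like(b); m=cv2.drawContours(m,[biggest(b)[:,None]],-1,255,-1)
print("blue front",lline(c,m,.049,205,305,"l")); ys=np.flatnonzero(m.any(1)); print("rows",ys[0],ys[-1])
P=cast(c,biggest(b),.049)[:,:2]; 
print("corners",P[P[:,1].argmax()],P[P[:,1].argmin()],P[P[:,0].argmin()])
o=orange(i); mo=cv2.drawContours(np.zeros_like(o),[biggest(o)[:,None]],-1,255,-1)
print("orange front",lline(c,mo,.098,220,310,"l"))
print("orange corners",cast(c,[[259,208],[382,221]],.098))
S=cast(c,[[312.5,160],[328,160],[310.5,202],[322.5,202],[320,156.5]],.054); print(S)
d=(S[0]+S[1]-S[2]-S[3])[:2]; print("shank yaw",np.degrees(np.arctan2(-d[0],d[1])))
# triangulate nothing; top view check of tail
t=cv2.imread("pics/top0.png"); ct=cam("top")
print("tip in top",proj(ct,[S[4]])); bt=blue(t); bt[:235]=0;bt[270:]=0;bt[:,:230]=0;bt[:,330:]=0
B=biggest(bt); print("top blue corners",cast(ct,[B[B[:,0].argmin()],B[B[:,0].argmax()]],.045),B.min(0),B.max(0))
print("proj corners",proj(ct,np.c_[P[[P[:,1].argmax(),P[:,1].argmin()]],[.049,.049]]))
E
```

```text
blue front (array([ 0.4291684 , -0.13248368], dtype=float32), array([0.1575534 , 0.98751044], dtype=float32), np.float32(-9.064916))
rows 200 318
corners [ 0.44939157 -0.048605  ] [ 0.4322473  -0.24436159] [ 0.41343575 -0.23868379]
orange front (array([ 0.45006713, -0.0982077 ], dtype=float32), array([0.06521608, 0.99787116], dtype=float32), np.float32(-3.73926))
orange corners [[ 0.45419307 -0.04276228  0.098     ]
 [ 0.60287404 -0.05919955  0.098     ]]
[[ 0.52369137  0.00746946  0.054     ]
 [ 0.54373302  0.00749629  0.054     ]
 [ 0.52454383 -0.04972702  0.054     ]
 [ 0.54078949 -0.04970392  0.054     ]
 [ 0.53307064  0.01201742  0.054     ]]
shank yaw -1.0471978684702161
tip in top [[218.22392126 217.53032919]]
top blue corners [[ 0.44995854 -0.05067006  0.045     ]
 [ 0.41717732 -0.24517016  0.045     ]] [243 249] [318 262]
proj corners [[242.14411054 249.27978145]
 [317.66830576 254.22090295]]
```

Run:
```python
from h import *
s=cv2.imread("pics/side0.png"); cs=cam("side"); t=cv2.imread("pics/top0.png"); ct=cam("top")
print("bottle base",cast(cs,[[155,285],[172,295],[188,290]],0.0)); 
print("bottle top body (z~.2)",cast(ct,[[118,140],[160,140],[140,157],[140,117]],.19))
a=np.radians(-1.0); d=np.array([-np.sin(a),np.cos(a),0]); g=np.array([.533,-.010,.1215])
R=[180,0,89]
robot.move_pose(g+[0,0,.06],R); robot.line_to(g,vel=.08)
robot.set_gripper(0.0); o=robot.observe(); print(o["time"],o["gripper_width"],o["gripper_force"],o["ft_force"],o["tool_pos"],robot.tip_reach)
c=cam("wrist"); i=robot.grab_frame("wrist"); cv2.imwrite("pics/w1.png",i)
```

```text
bottle base [[0.78100784 0.21104753 0.        ]
 [0.73464565 0.23675689 0.        ]
 [0.70516301 0.21828705 0.        ]]
bottle top body (z~.2) [[0.71485773 0.23239129 0.19      ]
 [0.71250845 0.13346694 0.19      ]
 [0.67311144 0.18040517 0.19      ]
 [0.76893631 0.18077732 0.19      ]]
5.0167 0.014252131893892753 58.548656702041626 [0.73033904 0.34793199 1.39151619] [ 0.53317235 -0.01001628  0.12173057] 0.0726
```

View pics/w1.png

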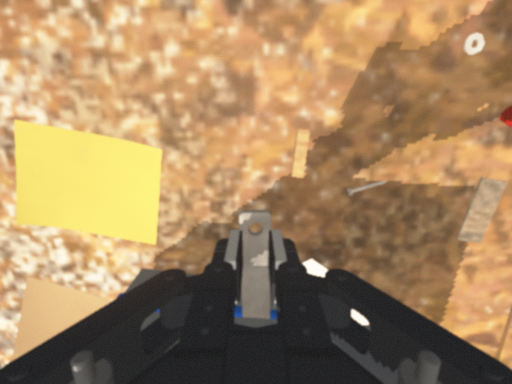

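The shank (245–272, 215–320) is held between the pads at 59 N, and the bottle is well clear of the path (x > 0.67). Now I draw it out along its axis.

Run:
```python
from h import *
a=np.radians(-1.0); d=np.array([-np.sin(a),np.cos(a),0]); g=np.array(robot.observe()["tool_pos"])
r=robot.line_to(g+.19*d,vel=.08,guard=8); o=robot.observe(); print(r,o["time"],o["gripper_width"],o["ft_force"],o["torque"],o["tool_pos"])
s=robot.grab_frame("side"); cv2.imwrite("pics/s1.png",cv2.resize(s[140:300,200:400],None,fx=3,fy=3))
```

```text
False 7.5917 0.014161639677339353 [-0.77440246 -0.57563892 -0.90689108] [ 0.14813064 -0.01877568  0.01597819] [0.53651901 0.1797586  0.12171346]
```

View pics/s1.png

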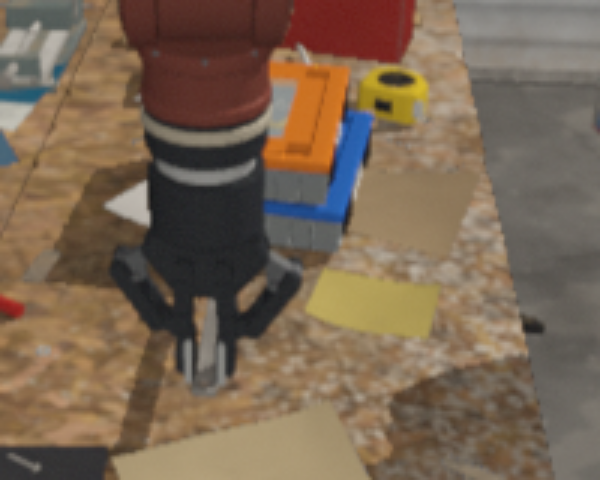

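Run:
```python
from h import *
p=np.array(robot.observe()["tool_pos"]); p=p+[0,.025,0]
robot.line_to([p[0],p[1],.090],vel=.08)
r=robot.line_to([p[0],p[1],.0728],vel=.02,guard=10); o=robot.observe(); print(r,o["time"],o["ft_force"],o["torque"],o["tool_pos"],o["gripper_width"])
```

```text
True 9.125 [-0.20357917  0.691429    5.96310079] [0.00245889 0.07655466 0.03051842] [0.53636304 0.20472713 0.07311057] 0.014390754614473967
```

Run:
```python
from h import *
robot.set_gripper(.03); robot.set_gripper(.085)
p=np.array(robot.observe()["tool_pos"]); robot.line_to(p+[0,0,.12],vel=.15)
t=robot.grab_frame("top"); cv2.imwrite("pics/top1.png",t); robot.move_pose([.40,-.15,.34],[180,0,171]); robot.pause(.15)
c=cam("wrist"); i=robot.grab_frame("wrist"); cv2.imwrite("pics/w2.png",i); np.save("w2.npy",np.r_[np.ravel(c["rvec"]),np.ravel(c["tvec"])])
o=robot.observe();print(o["time"],o["q"],o["tool_pos"])
cv2.imwrite("pics/two.png",np.hstack([cv2.resize(t[150:300,180:340],(400,375)),cv2.resize(i,(400,300))[:375] if 0 else cv2.copyMakeBorder(cv2.resize(i,(400,300)),0,75,0,0,0)]))
```

```text
13.1333 [-3.81755814e+01 -2.36545067e+01 -1.75137350e+01  9.61613845e+01
  2.73117891e-03 -2.92000088e+01] [ 0.40013906 -0.14972811  0.33980475]
```

View pics/two.png

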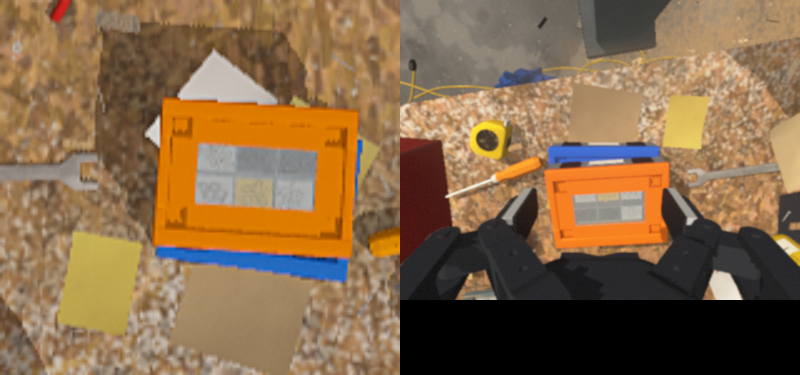

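The spanner lies flat on the bench, left and clear, and the wrist view shows both lids with their front edges towards the top. I'll measure both lids relative to each other.

```bash
cat > meas.py <<'E'
from h import *
def meas(i,c,it=None,zu=.098,verbose=1):
    b=blue(i); B=biggest(b); m=cv2.drawContours(np.zeros_like(b),[B[:,None]],-1,255,-1)
    o=orange(i); O=biggest(o); mo=cv2.drawContours(np.zeros_like(o),[O[:,None]],-1,255,-1)
    if verbose:
        for r in range(B[:,1].min(),B[:,1].max()+1,3):
            x=np.flatnonzero(m[r]); print("b",r,x[0],x[-1],cast(c,[[x[0]-.5,r],[x[-1]+.5,r]],.049)[:,:2].round(4).tolist())
        for r in range(O[:,1].min(),O[:,1].max()+1,8):
            x=np.flatnonzero(mo[r]); print("o",r,x[0],x[-1],cast(c,[[x[0]-.5,r],[x[-1]+.5,r]],zu)[:,:2].round(4).tolist())
    return m,mo,B,O
E
python3 - <<'E'
from meas import *
i=cv2.imread("pics/w2.png"); v=np.load("w2.npy"); c=dict(cam("wrist"),rvec=v[:3],tvec=v[3:])
m,mo,B,O=meas(i,c)
for r in range(184,212,2): print(r,hsv(i)[r,230].tolist(),end=' ')
t=cv2.imread("pics/top1.png"); ct=cam("top"); t[:180]=0;t[270:]=0;t[:,:230]=0;t[:,325:]=0
m,mo,B,O=meas(t,ct,verbose=0); print("\ntop orange",rect(ct,O+0.0,.098))
def bot(m,cols,z):
    w=cast(ct,[[u,np.flatnonzero(m[:,u])[-1]+.5] for u in cols],z)[:,:2]; k=np.polyfit(w[:,1],w[:,0],1); return k,-np.degrees(np.arctan(k[0])),np.polyval(k,-.15)
print("blue front",bot(m,range(248,315),.049),"orange front",bot(mo,range(250,312),.098))
print("blue ends",cast(ct,[B[B[:,0].argmin()]-[.5,0],B[B[:,0].argmax()]+[.5,0]],.049))
E
```

```text
b 187 208 313 [[0.4137, -0.2177], [0.4368, -0.0725]]
b 190 191 330 [[0.4142, -0.242], [0.4448, -0.0496]]
b 193 191 330 [[0.4185, -0.2429], [0.4491, -0.0499]]
b 196 191 330 [[0.4228, -0.2439], [0.4535, -0.0503]]
b 199 191 329 [[0.4271, -0.2449], [0.4577, -0.052]]
b 202 192 276 [[0.4316, -0.2445], [0.4504, -0.1261]]
b 205 192 240 [[0.436, -0.2455], [0.4469, -0.177]]
b 208 192 195 [[0.4404, -0.2465], [0.4413, -0.2409]]
o 207 339 342 [[0.4522, -0.0534], [0.4529, -0.0486]]
o 215 205 344 [[0.4366, -0.2179], [0.4638, -0.0468]]
o 223 185 344 [[0.4432, -0.2448], [0.4745, -0.0475]]
o 231 186 344 [[0.454, -0.246], [0.4854, -0.0482]]
o 239 188 343 [[0.4652, -0.2461], [0.4963, -0.0502]]
o 247 189 336 [[0.4764, -0.2474], [0.5062, -0.0598]]
o 255 190 335 [[0.4878, -0.2487], [0.5175, -0.0619]]
o 263 192 334 [[0.4996, -0.2487], [0.529, -0.064]]
o 271 192 334 [[0.5113, -0.2514], [0.5409, -0.0649]]
o 279 193 336 [[0.5234, -0.2528], [0.5535, -0.0632]]
o 287 195 340 [[0.5359, -0.2529], [0.5667, -0.0587]]
o 295 196 342 [[0.5485, -0.2543], [0.5798, -0.0569]]
o 303 197 342 [[0.5613, -0.2558], [0.5928, -0.0577]]
o 311 198 331 [[0.5744, -0.2573], [0.6036, -0.0737]]
184 [9, 57, 58] 186 [118, 92, 103] 188 [111, 173, 196] 190 [110, 177, 217] 192 [111, 173, 212] 194 [111, 174, 209] 196 [111, 173, 208] 198 [111, 172, 206] 200 [113, 164, 182] 202 [112, 165, 184] 204 [111, 175, 207] 206 [113, 155, 170] 208 [168, 57, 67] 210 [4, 81, 66] 
top orange (array([ 0.52045023, -0.15234417], dtype=float32), np.float32(-4.955584), [np.float32(0.15024695), np.float32(0.19939086)])
blue front (array([0.1583611 , 0.45048331]), np.float64(-8.99869532024286), np.float64(0.4267291414033404)) orange front (array([0.09502338, 0.46039043]), np.float64(-5.42814030538159), np.float64(0.446136921889414))
blue ends [[ 0.45009233 -0.04954383  0.049     ]
 [ 0.41736178 -0.24599155  0.049     ]]
```

```bash
cat >> meas.py <<'E'
YAW=-9.0; ex=np.array([.9877,-.1564]); ey=np.array([.1564,.9877]); LC=np.array([.5199,-.0777])  # lower centre in ex,ey coords
def W(a,b,z): p=(LC[0]+a)*ex+(LC[1]+b)*ey; return [p[0],p[1],z]   # lower-frame mm -> world
def look(name):
    robot.move_pose([.40,-.15,.34],[180,0,171]); robot.pause(.15)
    c=cam("wrist"); i=robot.grab_frame("wrist"); cv2.imwrite(f"pics/{name}.png",i)
    m,mo,B,O=meas(i,c,verbose=0)
    for zz in(.098,.091):
        def ln(side,r0,r1):
            w=np.array([cast(c,[[np.flatnonzero(mo[r])[0 if side=="l" else -1]+(-.5 if side=="l" else .5),r]],zz)[0,:2] for r in range(r0,r1)])
            w=np.c_[w@ex-LC[0],w@ey-LC[1]]; return w
        r0=O[:,1].min()+22; L=ln("l",r0,r0+70); R=ln("r",r0-12,r0+12)
        kl=np.polyfit(L[:,0],L[:,1],1); kr=np.polyfit(R[:,0],R[:,1],1)
        print(zz,"rel yaw",np.degrees(np.arctan(kl[0])).round(2),np.degrees(np.arctan(kr[0])).round(2),"y of sides at x=0 (mm)",(1000*kl[1]).round(1),(1000*kr[1]).round(1),"mid",(500*(kl[1]+kr[1])).round(2))
    x=lambda r:np.flatnonzero(m[r]); r=B[:,1].min()+6
    e=cast(c,[[x(r)[0]-.5,r],[x(r)[-1]+.5,r]],.049)[:,:2]@ey-LC[1]; print("blue sides",(e*1000).round(1),"mid",(500*e.sum()).round(2),"t",robot.observe()["time"])
E
python3 - <<'E'
from meas import *
f=lambda:[round(float(x),2) for x in robot.observe()["ft_force"]]
look("w3")
robot.move_pose(W(.018,.160,.22),[180,0,81])
robot.line_to(W(.018,.145,.128),vel=.15); print(f())
for b in(.118,.1125,.111):
    r=robot.line_to(W(.018,b,.128),vel=.03,guard=10); o=robot.observe(); print(b,r,f(),o["torque"].round(2),o["time"])
    if r: break
robot.line_to(W(.018,.135,.128),vel=.1); robot.line_to(W(.018,.135,.2),vel=.2)
look("w4")
E
```

```text
0.098 rel yaw 3.63 1.78 y of sides at x=0 (mm) -91.8 106.6 mid 7.42
0.091 rel yaw 3.63 1.78 y of sides at x=0 (mm) -93.9 109.0 mid 7.55
blue sides [-97.2  98.3] mid 0.55 t 13.5833
[1.18, 0.41, 0.85]
0.118 False [2.26, 2.74, 0.58] [ 0.58 -0.39  0.23] 17.1417
0.1125 False [1.86, 2.47, 0.49] [ 0.42 -0.28  0.15] 17.475
0.111 False [2.36, 4.56, 0.33] [ 0.74 -0.38  0.19] 17.725
0.098 rel yaw 27.51 1.73 y of sides at x=0 (mm) -113.6 97.5 mid -8.02
0.091 rel yaw 27.51 1.73 y of sides at x=0 (mm) -118.0 99.7 mid -9.14
blue sides [-96.9  98.5] mid 0.8 t 20.525
```

View pics/w4.png

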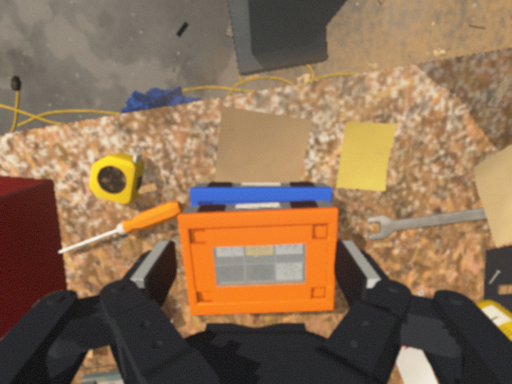

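The upper organiser (lid 180–338, 208–312) is now nearly parallel to the blue lid. My left-edge number was corrupted because the screwdriver handle at (181,208) merges into the orange mask, so I'll recompute using the clean rows.

```bash
python3 - <<'E'
import re
s=open("meas.py").read()
s=s.replace('o=orange(i); O=','o=cv2.morphologyEx(orange(i),cv2.MORPH_OPEN,np.ones((13,13),np.uint8)); O=')
s=s.replace("""R=ln("r",r0-12,r0+12)""","""R=ln("r",r0-12,r0+10)
        F=np.array([[u,np.flatnonzero(mo[:,u])[0]-.5] for u in range(O[:,0].min()+20,O[:,0].max()-20)]); F=cast(c,F,zz)[:,:2]; F=np.c_[F@ex-LC[0],F@ey-LC[1]]; kf=np.polyfit(F[:,1],F[:,0],1); print("front yaw",-np.degrees(np.arctan(kf[0])).round(2),"x",(1000*kf[1]).round(1))""")
open("meas.py","w").write(s.replace("    robot.move_pose([.40,-.15,.34],[180,0,171]); robot.pause(.15)\n    c=cam(\"wrist\"); i=robot.grab_frame(\"wrist\"); cv2.imwrite(f\"pics/{name}.png\",i)\n","    if name not in('w3','w4'): robot.move_pose([.40,-.15,.34],[180,0,171]); robot.pause(.15)\n    c=cam('wrist'); i=cv2.imread(f'pics/{name}.png') if name in('w3','w4') else robot.grab_frame('wrist'); cv2.imwrite(f'pics/{name}.png',i)\n"))
E
python3 -c "
from meas import *
look('w3');look('w4')"
```

```text
front yaw 3.77 x -58.9
0.098 rel yaw 3.59 5.35 y of sides at x=0 (mm) -91.4 108.9 mid 8.75
front yaw 3.77 x -56.3
0.091 rel yaw 3.59 5.35 y of sides at x=0 (mm) -93.6 111.1 mid 8.78
blue sides [-96.9  98.5] mid 0.77 t 20.525
front yaw -0.2 x -62.0
0.098 rel yaw 6.18 4.29 y of sides at x=0 (mm) -103.2 99.3 mid -1.94
front yaw -0.2 x -59.5
0.091 rel yaw 6.18 4.29 y of sides at x=0 (mm) -105.8 101.4 mid -2.2
blue sides [-96.9  98.5] mid 0.77 t 20.525
```

Run:
```python
from meas import *
i=cv2.imread("pics/w4.png"); c=cam("wrist"); m=orange(i)
for r in list(range(216,312,8)):
    x=np.flatnonzero(m[r,165:]); x=x[[0,-1]]+165+np.array([-.5,.5]); w=cast(c,np.c_[x,[r,r]],.098)[:,:2]; print(r,x,((w@ex-LC[0])*1e3).round(1),((w@ey-LC[1])*1e3).round(1))
```

```text
216 [164.5 337.5] [-53.4 -53.2] [-119.    95.3]
224 [177.5 337.5] [-42.7 -42.5] [-103.7   96.2]
232 [178.5 337.5] [-31.8 -31.6] [-103.4   97.1]
240 [179.5 337.5] [-20.7 -20.6] [-103.    98.1]
248 [181.5 335.5] [-9.4 -9.3] [-101.4   96.5]
256 [181.5 335.5] [2.1 2.2] [-102.3   97.5]
264 [183.5 334.5] [13.8 14. ] [-100.6   97.1]
272 [184.5 334.5] [25.8 25.9] [-100.2   98.1]
280 [185.5 335.5] [38.  38.1] [-99.8 100.5]
288 [186.5 334.5] [50.4 50.5] [-99.3 100.2]
296 [187.5 334.5] [63.1 63.2] [-98.9 101.2]
304 [188.5 334.5] [76.  76.1] [-98.5 102.3]
```

```bash
cat >> meas.py <<'E'
def edges(name):
    robot.move_pose([.40,-.15,.34],[180,0,171]); robot.pause(.15)
    c=cam("wrist"); i=robot.grab_frame("wrist"); cv2.imwrite(f"pics/{name}.png",i); m=orange(i); b=blue(i)
    D=[]
    for r in range(222,305,4):
        x=np.flatnonzero(m[r,172:350]); x=x[[0,-1]]+172+np.array([-.5,.5]); w=cast(c,np.c_[x,[r,r]],.098)[:,:2]; D.append(np.r_[(w@ex-LC[0])*1e3,(w@ey-LC[1])*1e3])
    D=np.array(D)
    for k in(0,1):
        p=np.polyfit(D[:,k],D[:,2+k],1); res=D[:,2+k]-np.polyval(p,D[:,k]); g=abs(res)<1.2; p=np.polyfit(D[g,k],D[g,2+k],1); print("LR"[k],"yaw",np.degrees(np.arctan(p[0])).round(2),"y at x=10:",np.polyval(p,10).round(2),"n",g.sum())
    for u in(195,225,255,285,320):
        q=np.flatnonzero(m[195:,u])[0]+194.5; p=cast(c,[[u,q]],.098)[0,:2]; qb=np.flatnonzero(b[150:215,u])[[0,-1]]+150; print(u,"orange front row",q,"x",(1e3*(p@ex-LC[0])).round(1),"y",(1e3*(p@ey-LC[1])).round(1),"blue rows",qb)
    r=193; x=np.flatnonzero(b[r,170:350])[[0,-1]]+170+np.array([-.5,.5]); w=cast(c,np.c_[x,[r,r]],.049)[:,:2]; print("blue sides",((w@ey-LC[1])*1e3).round(1),"t",robot.observe()["time"])
E
python3 - <<'E'
from meas import *
f=lambda:[round(float(x),2) for x in robot.observe()["ft_force"]]
robot.move_pose(W(.128,-.002,.21),[180,0,171])
robot.line_to(W(.123,-.002,.128),vel=.2); print(f())
for a in(.105,.097,.093):
    r=robot.line_to(W(a,-.002,.128),vel=.04,guard=10); o=robot.observe(); print(a,r,f(),o["torque"].round(2),o["time"])
    if r: break
robot.line_to(W(.115,-.002,.128),vel=.1); robot.line_to(W(.115,-.002,.2),vel=.2)
edges("w5")
E
```

```text
[-0.4, 0.03, 0.48]
0.105 False [0.22, 0.06, 0.25] [-0.   -0.    0.04] 22.7083
0.097 False [1.5, -0.06, -0.32] [-0.21 -0.17  0.08] 23.0583
0.093 False [1.91, -0.52, 0.13] [-0.16 -0.25  0.08] 23.3083
L yaw 1.18 y at x=10: -99.14 n 20
R yaw 2.24 y at x=10: 99.16 n 5
195 orange front row 203.5 x -69.9 y -79.9 blue rows [188 196]
225 orange front row 201.5 x -72.4 y -43.3 blue rows [188 195]
255 orange front row 202.5 x -71.1 y -6.8 blue rows [188 194]
285 orange front row 201.5 x -72.4 y 29.6 blue rows [188 194]
320 orange front row 200.5 x -73.6 y 72.1 blue rows [188 193]
blue sides [-96.6  98.3] t 25.3917
```

View pics/w5.png

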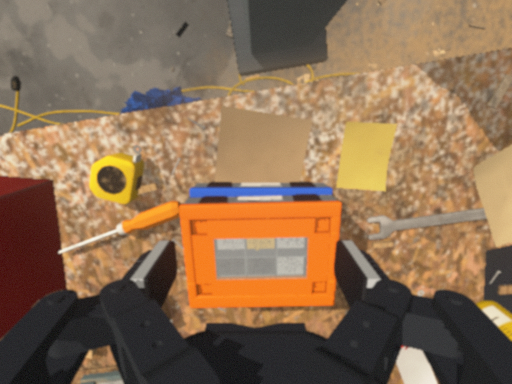

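The upper organiser is now 5 mm from seated in x, about −0.8 mm off in y and turned about 1.4°. Next is the final push from behind, with the tool trimmed by 1.4°.

Run:
```python
from meas import *
f=lambda:[round(float(x),2) for x in robot.observe()["ft_force"]]
robot.move_pose(W(.118,-.001,.21),[180,0,169.6])
robot.line_to(W(.110,-.001,.128),vel=.2); robot.line_to(W(.095,-.001,.128),vel=.06); print(f())
for a in np.arange(.092,.0825,-.001):
    r=robot.line_to(W(a,-.001,.128),vel=.02,guard=6); o=robot.observe(); print(round(a,4),r,f(),o["torque"].round(2),round(o["time"],2))
    if r or o["ft_force"][0]>6: break
robot.line_to(W(.110,-.001,.128),vel=.1); robot.line_to(W(.115,-.001,.2),vel=.2)
edges("w6")
```

```text
[0.42, -0.41, -0.19]
0.092 False [4.74, -1.14, 2.49] [-0.38 -0.75  0.25] 27.65
0.091 False [5.77, -2.03, 2.72] [-0.45 -1.01  0.28] 27.9
0.09 False [6.26, -1.01, 1.93] [-0.37 -0.94  0.29] 28.15
L yaw 0.75 y at x=10: -98.82 n 21
R yaw 2.43 y at x=10: 99.17 n 4
195 orange front row 201.5 x -72.4 y -79.7 blue rows [188 194]
225 orange front row 199.5 x -75.0 y -43.2 blue rows [188 193]
255 orange front row 200.5 x -73.7 y -6.8 blue rows [188 192]
285 orange front row 199.5 x -74.9 y 29.6 blue rows [188 192]
320 orange front row 198.5 x -76.1 y 71.9 blue rows [188 191]
blue sides [-96.6 -31.2] t 30.2167
```

The z moment shows that only the −y finger touches and pushes straight through the off-centre load. I'll shift the tool to −y so the push also squares the case.

Run:
```python
from meas import *
f=lambda:[round(float(x),2) for x in robot.observe()["ft_force"]]
b=-.03
robot.move_pose(W(.116,b,.21),[180,0,171])
robot.line_to(W(.108,b,.128),vel=.2); robot.line_to(W(.094,b,.128),vel=.06); print(f())
for a in np.arange(.092,.0825,-.001):
    r=robot.line_to(W(a,b,.128),vel=.02,guard=9); o=robot.observe(); F=o["ft_force"]; print(round(a,4),r,f(),o["torque"].round(2),round(o["time"],2))
    if r or F[0]>10: break
robot.line_to(W(.108,b,.128),vel=.1); robot.line_to(W(.115,b,.2),vel=.2)
edges("w7")
```

```text
[-0.21, 0.35, 0.56]
0.092 False [0.23, 0.42, -0.01] [ 0.02  0.01 -0.02] 32.41
0.091 False [-0.12, 0.76, 0.96] [-0.07 -0.04  0.04] 32.66
0.09 False [2.22, 0.09, -0.38] [-0.05 -0.49  0.18] 32.91
0.089 False [2.81, -1.4, -0.21] [-0.23 -0.39  0.14] 33.16
0.088 False [2.65, -0.77, 1.16] [-0.28 -0.3   0.1 ] 33.41
0.087 False [1.61, -1.62, -1.08] [-0.31 -0.45  0.09] 33.66
0.086 False [3.84, -1.02, -1.1] [-0.33 -0.55  0.02] 33.91
0.085 False [3.73, -0.01, -0.67] [-0.19 -0.65 -0.03] 34.16
0.084 False [3.81, -0.81, -1.31] [-0.13 -0.61 -0.06] 34.41
0.083 False [7.46, 0.41, -2.84] [-0.13 -1.27 -0.05] 34.66Traceback (most recent call last):
  File "<stdin>", line 10, in <module>
  File "meas.py", line 32, in edges
    x=np.flatnonzero(m[r,172:350]); x=x[[0,-1]]+172+np.array([-.5,.5]); w=cast(c,np.c_[x,[r,r]],.098)[:,:2]; D.append(np.r_[(w@ex-LC[0])*1e3,(w@ey-LC[1])*1e3])
                                      ~^^^^^^^^
IndexError: index 0 is out of bounds for axis 0 with size 0
```

Run:
```python
from meas import *
c=cam("wrist")
for n in("w6","w7"):
    i=cv2.imread(f"pics/{n}.png"); m=orange(i); b=blue(i); print(n)
    for r in range(206,300,8):
        x=np.flatnonzero(m[r,172:350])[[0,-1]]+172+np.array([-.5,.5]); w=cast(c,np.c_[x,[r,r]],.098)[:,:2]; v=cast(c,np.c_[x,[r,r]],.091)[:,:2]; print(r,x,((w@ex-LC[0])*1e3).round(1)[0],((w@ey-LC[1])*1e3).round(1),"|.091:",((v@ex-LC[0])*1e3).round(1)[0],((v@ey-LC[1])*1e3).round(1))
    for u in(195,225,255,285,320):
        q=np.flatnonzero(m[190:320,u]); print(u,"orange rows",q[[0,-1]]+190,"blue",np.flatnonzero(b[150:215,u])[[0,-1]]+150 if b[150:215,u].any() else None)
print(robot.observe()["tool_pos"],robot.observe()["time"])
```

```text
w6
206 [171.5 341.5] -66.7 [-108.9   98.8] |.091: -64.3 [-111.2  101.1]
214 [171.5 341.5] -56.2 [-109.9   99.7] |.091: -53.6 [-112.2  102.1]
222 [180.5 340.5] -45.6 [-99.6  99.4] |.091: -42.7 [-101.7  101.8]
230 [181.5 339.5] -34.8 [-99.2  99.1] |.091: -31.7 [-101.3  101.5]
238 [181.5 339.5] -23.8 [-100.1  100.1] |.091: -20.4 [-102.2  102.5]
246 [183.5 336.5] -12.6 [-98.4  97.3] |.091: -9.0 [-100.4   99.6]
254 [183.5 335.5] -1.2 [-99.3  96.9] |.091: 2.7 [-101.3   99.3]
262 [184.5 334.5] 10.4 [-98.8  96.6] |.091: 14.6 [-100.9   98.9]
270 [185.5 334.5] 22.3 [-98.4  97.6] |.091: 26.7 [-100.5   99.9]
278 [186.5 335.5] 34.4 [-98.   99.9] |.091: 39.1 [-100.   102.3]
286 [186.5 336.5] 46.7 [-98.9 102.3] |.091: 51.7 [-100.9  104.7]
294 [187.5 335.5] 59.3 [-98.4 102. ] |.091: 64.5 [-100.5  104.5]
195 orange rows [202 306] blue [188 194]
225 orange rows [200 305] blue [188 193]
255 orange rows [201 305] blue [188 192]
285 orange rows [200 305] blue [188 192]
320 orange rows [199 304] blue [188 191]
w7
206 [171.5 341.5] -66.7 [-108.9   98.8] |.091: -64.3 [-111.2  101.1]
214 [171.5 340.5] -56.2 
[... 205 characters left out ...]
  98.8] |.091: -20.4 [-98.3 101.2]
246 [184.5 336.5] -12.6 [-97.1  97.3] |.091: -9.0 [-99.1  99.6]
254 [186.5 335.5] -1.2 [-95.4  96.9] |.091: 2.7 [-97.4  99.3]
262 [186.5 334.5] 10.4 [-96.2  96.6] |.091: 14.6 [-98.2  98.9]
270 [186.5 334.5] 22.3 [-97.1  97.6] |.091: 26.7 [-99.1  99.9]
278 [187.5 334.5] 34.4 [-96.7  98.6] |.091: 39.1 [-98.7 101. ]
286 [188.5 334.5] 46.7 [-96.2  99.6] |.091: 51.7 [-98.2 102. ]
294 [188.5 333.5] 59.3 [-97.1  99.3] |.091: 64.5 [-99.1 101.7]
195 orange rows [195 298] blue None
225 orange rows [194 298] blue None
255 orange rows [195 298] blue None
285 orange rows [195 297] blue None
320 orange rows [194 298] blue None
[ 0.40034374 -0.15011859  0.33908806] 36.775
```

At the drop height z = 0.091 the orange lid measures exactly 200 mm wide, square and centred, which indicates a 7 mm drop. One side view to confirm.

Run:
```python
from h import *
s=robot.grab_frame("side"); w=cv2.imread("pics/w7.png")
cv2.imwrite("pics/fin.png",np.hstack([cv2.resize(s[150:250,210:360],(450,300),interpolation=cv2.INTER_CUBIC),cv2.resize(w,(350,300))])); print(robot.observe()["time"])
```

```text
36.825
```

View pics/fin.png

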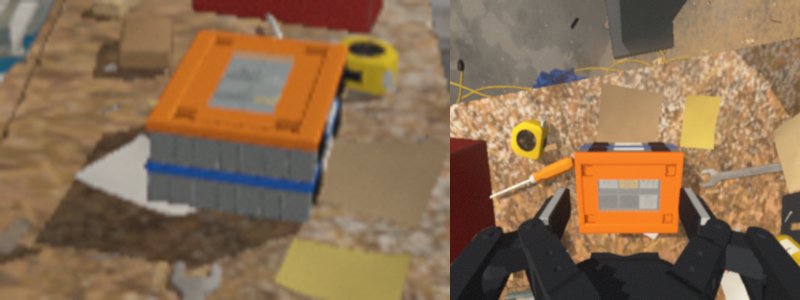

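The side view shows the upper tub sitting flush on the blue lid edge with no gap, and the cases aligned. The spanner is flat on the bench and the screwdriver and block look undisturbed.

```bash
python3 -c "
from plant import robot
print(robot.job_done())"
```

```text
the job is handed in; nothing more can be done
None
```

The job is handed in at about 37 s of the 61 s limit: the spanner lies flat on the bench to the left, and the camera measurements show the orange organiser level, square and dropped 7 mm into the blue lid's recesses, with the screwdriver and sanding block looking undisturbed and the arm never near the glue bottle.

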